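Open a tightly stoppered medicine bottle

ROBOT

A 6-joint arm with a two-finger parallel gripper is mounted at the origin on the work surface. World frame = base frame: x ahead of the robot, y to its left, z up, the work surface at z = 0. Lengths are in m, angles in degrees, forces in N, time in s.
With the tool pointing down it reaches from about 0.3 to 0.75 m from the base axis. Payload 8.5 kg.
Tool frame: the origin (TCP) lies on the centre line of the jaws, within the pads' length; the fingertips stand 19 mm ahead of it and the grasp point (between the pads) is the TCP (env.tcp_to_tips is the z of the fingertips in the tool frame, in m); z points along the fingers, y is the line along which they close (so a half turn about z gives the same grasp; the last joint's range is limited). The gripper opens to 85 mm and grips with 20 to 120 N. Pads are 22 mm wide; open, the fingers measure 114 mm over their backs; the gripper's body (76 mm by 85 mm) begins 54 mm behind the grasp point. The pads swing forward as they close: fully open they stand 13 mm farther back than shut.
Start: joints at [56.018, 21.807, 74.336, -0, 83.858, -12.336], TCP at [0.203, 0.511, 0.25] pointing down, gripper open.
Joint ranges: [-178.18, 178.18], [-50.72, 133.34], [12.68, 142.11], [-81.47, 261.47], [9.98, 163.14], [-165.26, 165.26]. Speed limits (degrees/s): [136.94, 136.94, 180, 180, 180, 180].

INTERFACE

Orientations are given as a 3x3 rotation matrix whose columns are the frame's x, y, z axes.
In Python, from rig import env gives the robot as it stands.
- The arm moves only by the tool servo_tool, never from a script. Its argument "steps" is a list of rows, each an object of numbers: "tx", "ty", "tz": the shift along the world's x, y, z in cm; "yaw": the turn about the world's z in degrees; "claw": the finger opening in cm, from 0 to 8.54. In form: [{"tx": .., "ty": .., "tz": .., "yaw": .., "claw": ..}, ...]. A call has 1 to 20 rows; each row shifts and turns the commanded pose from where the row before left it; what a row does not reach is not made up. A row lasts 1/10 s, in which the tool goes at most 50 mm and 8.59 degrees, less where a joint would pass 70% of its speed; a pose out of reach is approached as far as the arm can. A call with a gripper value outside its range is refused whole. The fingers move at their own pace and stop on an object; "newtons" is the grip in N (left out, the last holds). Time passes only in rows, so rows that do not move let the fingers close. It gives the time, the measured TCP pose, the force, the opening and the grip force at its end, in the units of the state.
- env.observe(): the state, without advancing time (a new reading comes with each control period).
- env.get_image(name): name is "side" or "top"; returns (picture, depth): 384x512x3 uint8, red, green, blue; 384x512 float32, m along the optical axis (not along the pixel's ray), 0 where there is no reading.
- env.camera_model(name): a dict with "fovy" (degrees; the focal length in pixels is half the picture's height over the tangent of half this angle, whatever the lens; pixels are square), "cx", "cy" (the principal point, pixels), "dist_coeffs" ([k1, k2, p1, p2, k3] as OpenCV has them; the pictures are not rectified), "T" (4x4, takes a point from camera to world coordinates). Camera axes: x right, y down, z forward; pixel columns grow to the right and rows downward; lengths in m; the calibration is good to about 2 mm. A picture is of the moment at which its call begins. camera_model takes no time and is no camera call.
- env.close_job(): hands the job in; it is judged then, once.
The state is a dict: "time_s": time; "q": joint angles; "qvel": joint speeds; "joint_efforts": joint torques, N m; "position": TCP position; "tool_rot": TCP orientation; "ft_force": force on the tool from outside, world axes, zero at the start; "wrist_torque": the same for the moment, N m; "grip_width": finger opening in m; "gripper_force": force on a finger pad.
Only numpy, scipy, OpenCV 4.12 (cv2) and the standard library are available. Lean on these libraries where they do the work, as an engineer would, in place of code of your own. Each camera call takes 0.05 s, during which the arm holds its last target. There are 200 camera calls.

TASK

Open the amber bottle standing in the orange rack: its red rubber stopper is jammed, and pulling straight up only lifts the bottle out of the rack, so rock the stopper from side to side while lifting a little until it works free; if it will not give, feel for another direction to rock it. Do not let the bottle come up more than a few millimetres in its well. Then put the stopper down gently in the white tray and let go, without disturbing the tablet jar, the carton or the small jar.

Things in the scene. Friction and masses are not known exactly. Their poses are not given: they have to be found in the camera images.
- stopper_knob (a point): centre of the grip knob of the red rubber stopper: an upright cylinder 26 mm in diameter and 36 mm tall (this point is 18 mm below its top, 18 mm above the collar). Below it: a round collar 38 mm in diameter and 5 mm thick, its under-face 6 mm above the bottle's rim at the start, then a tapered plug. The small end of the plug is 59 mm below this point. z: stopper's axis, up
- stopper_mid (a point): middle of the whole stopper (77 mm tall, about 45 g) on its axis, 38.5 mm above its small end; at the start 8.5 mm above the bottle's rim. z as above. The plug is 36 mm long (30 mm of it in the neck), 30 mm across at the collar, 20.8 mm at the small end, which is flat: it can stand on it
- stopper_tip (a point): centre of the small end. Two ribs round the plug are gripped by a seal 11 mm below the rim, hard on two opposite sides of the neck (radius 13 mm) that cannot be seen and differ each time. Leaning it about 0.2 rad towards and away from those sides (within 45 degrees) while lifting 2 mm a lean frees it after 15 mm of rise; rocking the other way, twisting or pulling straight (20 to 30 N) just raises the bottle
- mouth (a point): centre of the round rim of the amber glass bottle, level with its upper edge; z is the bottle's axis, upward. The bottle is round, 72 mm in diameter, with a shoulder at 88 to 106 mm and a neck 45 mm across (bore 33 mm); its rim is 140 mm above its foot. It is loose, weighs about 0.45 kg and stands in a well of the rack with about 1 mm of play all round
- rack: orange plastic rack fixed to the table, 105 mm (its x) by 215 mm (its y) by 55 mm tall, origin at the centre of its underside, z up. It has two round wells 48 mm deep, centred at its y = -56 and +56 mm; well floors 7 mm above the table. The amber bottle is in one, the tablet jar in the other
- tray_floor (a point): centre of the inner floor of the white tray fixed to the table, 4 mm above the table. The tray is 150 mm (its x) by 130 mm (its y) outside, walls 4 mm thick and 18 mm high, open on top
- tablets: white tablet jar with blue cap and green label, 72 mm in diameter, 100 mm tall, loose in the other well; origin at the centre of its underside. Leave alone
- carton: white medicine carton with a blue band, 50 x 50 x 85 mm tall, loose on the table; origin at the centre of its underside. Leave alone
- jar: small amber jar with black cap, 48 mm in diameter, 75 mm tall, loose on the table; origin at the centre of its underside. Leave alone
Mind the look-alikes: they are no part of the job. What is meant by the part that bears stopper_knob is not brown or turquoise, and is the larger of those in its own colour.

How it is judged (in metres and radians):
On the way, in this order (a step that is already met when the one before it is completed fails the run):
1. the stopper is rocked: it leans at least 0.06 rad from the bottle's axis while still in the neck (angle between the z axis of stopper_mid and the z axis of mouth, either way round above 0.06 rad and z of stopper_mid in the frame of mouth below 0.018 m and horizontal distance between stopper_mid and mouth below 0.015 m), for 0.05 s.
2. the stopper is right out of the neck, the bottle still down in its well (z of stopper_mid in the frame of mouth above 0.04 m and z of mouth in the frame of rack below 0.153 m), for 0.05 s.
At the end, for the whole second after the job is handed in: the stopper rests in the white tray, standing or lying (its middle within 55 mm of the tray's centre along the tray's x, 45 mm along its y and less than 43 mm above its floor), at rest; the amber bottle stands upright on the floor of its well (within 4 mm and 0.06 rad) (x of stopper_mid in the frame of tray_floor between -0.055 and 0.055 m and y of stopper_mid in the frame of tray_floor between -0.045 and 0.045 m and z of stopper_mid in the frame of tray_floor below 0.043 m and contact force between stopper and tray above 0.1 N and linear speed of stopper below 0.02 m/s and z of mouth in the frame of rack between 0.143 and 0.151 m and angle between mouth's own z axis and vertical below 0.06 rad); the robot touches nothing.
It fails at once if the amber bottle is lifted more than 8 mm from the floor of its well (z of mouth in the frame of rack above 0.155 m).
It fails at once if the stopper is dropped or flung (falls faster than 0.5 m/s while not held) (linear speed of stopper above 0.5 m/s and contact force between the fingers and stopper below 0.05 N).
It fails at once if the tablet jar is moved more than 15 mm (distance of tablets from where it was at the start of the episode above 0.015 m).
It fails at once if the carton is moved more than 20 mm (distance of carton from where it was at the start of the episode above 0.02 m).
It fails at once if the small jar is moved more than 20 mm (distance of jar from where it was at the start of the episode above 0.02 m).
It also fails if it takes over 72 s, if anything falls off the work surface, if the arm or the gripper's body presses on something with over 40 N, if the wrist force passes 120 N, or if a joint passes its speed limit or range.

## Working session

There is one attempt and no reset: what is moved stays moved. The work goes in short steps, Python scripts to look and compute and a tool call to move; the robot and the scene stay as the last step left them, time stands still between calls to the robot, and variables do not carry over. Pictures are saved under pics/ and viewed, at most 10 in all, crops included, and the job is handed in when it is done.

Besides the shell and the picture viewer there is one more tool, called as name([rows], argument=value, ...), one row to a line, values as JSON. servo_tool: Moves the arm, as the interface text tells. Its arguments: {"type":"object","properties":{"steps":{"type":"array"},"newtons":{"type":"number"}},"required":["steps"]}

```bash
mkdir -p pics; cat > h.py <<'E'
import numpy as np, cv2
from rig import env
def grab(n):
    im,d=env.get_image(n); m=env.camera_model(n)
    return im,d,m
def cloud(d,m):
    f=192/np.tan(np.radians(m["fovy"]/2)); K=np.array([[f,0,m["cx"]],[0,f,m["cy"]],[0,0,1.]])
    v,u=np.mgrid[0:384,0:512]; p=np.stack([u,v],-1).reshape(-1,1,2).astype(np.float64)
    n=cv2.undistortPoints(p,K,np.array(m["dist_coeffs"],float)).reshape(384,512,2)
    c=np.concatenate([n*d[...,None],d[...,None]],-1)
    T=np.array(m["T"]); w=c@T[:3,:3].T+T[:3,3]; w[d<=0]=np.nan
    return w
E
python3 - <<'E'
from h import *
o=env.observe();print(o["time_s"],o["position"],o["tool_rot"],o["grip_width"])
for n in("top","side"):
    im,d,m=grab(n); np.savez(n+"0.npz",im=im,d=d,w=cloud(d,m)); print(n,np.array(m["T"]).round(3))
    cv2.imwrite(f"pics/{n}0.png",cv2.resize(im[...,::-1],(768,576)))
E
```

```text
0.0 [0.20272339 0.51096765 0.24969967] [[-9.29483432e-01  3.68862899e-01 -8.42817685e-04]
 [ 3.68863722e-01  9.29482647e-01 -1.25037284e-03]
 [ 3.22168263e-04 -1.47308570e-03 -9.99998863e-01]] 0.0854002677539092
top [[ 0.011 -0.994  0.105  0.459]
 [-0.999 -0.007  0.032 -0.023]
 [-0.031 -0.105 -0.994  0.992]
 [ 0.     0.     0.     1.   ]]
side [[-0.973 -0.121  0.195  0.37 ]
 [-0.229  0.576 -0.785  0.759]
 [-0.018 -0.808 -0.588  0.683]
 [ 0.     0.     0.     1.   ]]
```

View pics/top0.png

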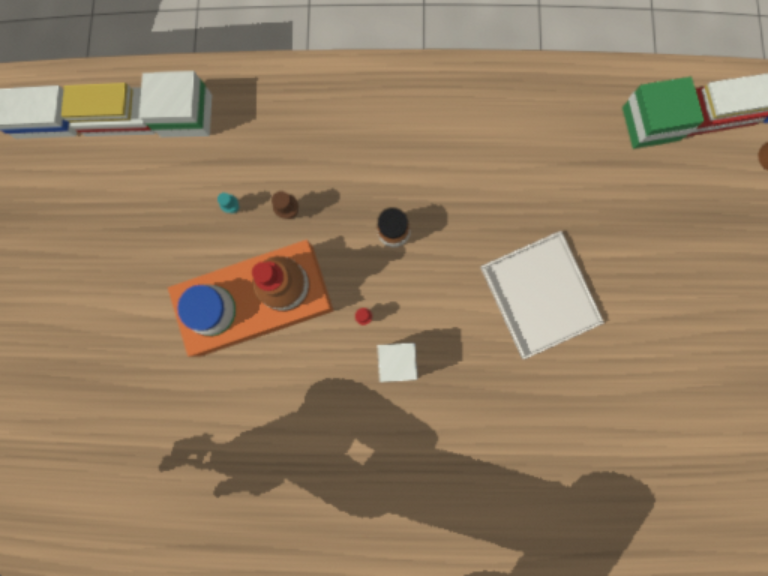

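View pics/side0.png

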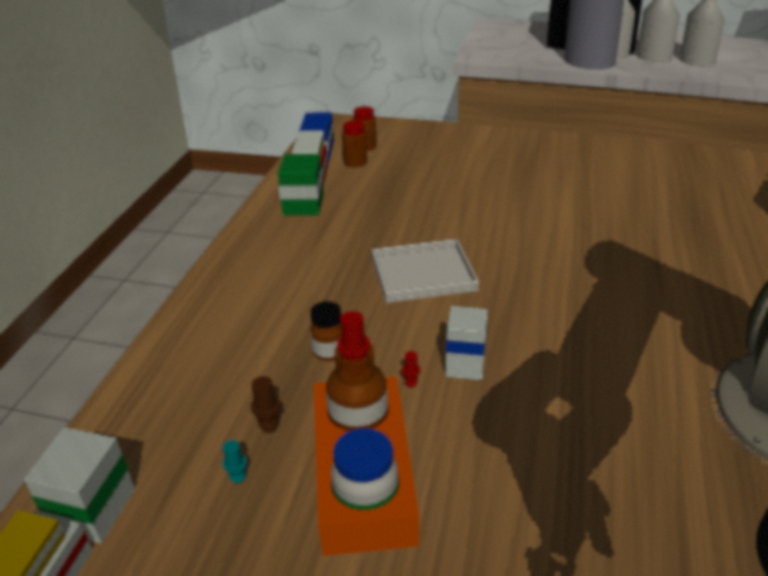

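The top view shows the red stopper knob at about (267,271) in the 768-px image, in the bottle at the rack's right well. The tray is at (543,295), the jar at (393,225), the carton at (397,362) and the decoy stoppers at (363,316), (285,205) and (228,203). The side view agrees, with the knob at (352,325).

```bash
python3 - <<'E'
import numpy as np,cv2
for n in("top","side"):
    z=np.load(n+"0.npz");im,w=z["im"],z["w"]
    hsv=cv2.cvtColor(im,cv2.COLOR_RGB2HSV)
    H,S,V=[hsv[...,i].astype(int) for i in range(3)]
    Z=w[...,2]
    def rep(name,m):
        p=w[m];p=p[~np.isnan(p).any(1)]
        if len(p)<5: print(n,name,len(p));return
        (c,s,a)=cv2.minAreaRect((p[:,:2]*1000).astype(np.float32))
        print(n,name,len(p),"med",np.median(p,0).round(4),"rect c",np.round(c,1),"size",np.round(s,1),"ang",round(a,1),"z",np.percentile(p[:,2],[2,50,98]).round(4))
    red=((H<6)|(H>174))&(S>170)
    near=(np.hypot(w[...,0]-.47,w[...,1]-.25)<.3)
    rep("redtop",red&near&(Z>.180))
    rep("redtall",red&near&(Z>.14))
    if n=="top":
        for lo,hi in((.188,.195),(.195,.2),(.2,.205),(.205,.215)): rep(f"z{lo}",red&near&(Z>lo)&(Z<hi))
    rep("rack",(H>5)&(H<14)&(S>200)&(abs(Z-.055)<.006)&(w[...,1]>.05))
    rep("tab",(H>105)&(H<125)&(S>150)&(abs(Z-.107)<.01)&(w[...,1]>.05))
    t=(abs(Z-.018)<.012)&(S<60)&(V>120)&(abs(w[...,0]-.45)<.15)&(w[...,1]<0)&(w[...,1]>-.3)
    _,lab,st,_=cv2.connectedComponentsWithStats(t.astype(np.uint8)); k=1+st[1:,4].argmax()
    rep("tray",lab==k)
    rep("carton",(abs(Z-.085)<.006)&(S<70)&near)
    rep("jar",(abs(Z-.075)<.006)&(V<60)&near)
E
```

```text
top redtop 167 med [0.5647 0.1603 0.1935] rect c [564.6 161.1] size [24.1 24.7] ang 45.7 z [0.1832 0.1935 0.1963]
top redtall 287 med [0.5614 0.1586 0.1916] rect c [562.6 159.3] size [30.7 35.2] ang 54.9 z [0.1556 0.1916 0.1961]
top z0.188 130 med [0.565  0.1607 0.1933] rect c [564.6 161.1] size [24.1 24.7] ang 45.7 z [0.189  0.1933 0.1949]
top z0.195 27 med [0.5612 0.1618 0.1956] rect c [564.9 160.6] size [20.8 20.5] ang 77.1 z [0.195  0.1956 0.1968]
top z0.2 0
top z0.205 0
top rack 0
top tab 637 med [0.5271 0.2651 0.1065] rect c [528.1 265.2] size [55.5 58.5] ang 0.8 z [0.1037 0.1065 0.1098]
top tray 445 med [ 0.5276 -0.2197  0.0167] rect c [ 557.2 -213. ] size [148.8 131.3] ang 24.5 z [0.0063 0.0167 0.0211]
top carton 753 med [0.4637 0.0033 0.0845] rect c [516.8 113.8] size [313.2 120. ] ang 76.0 z [0.0797 0.0845 0.0887]
top jar 112 med [0.6443 0.016  0.0747] rect c [644.7  16.3] size [39.1 16.3] ang 35.6 z [0.071  0.0747 0.078 ]
side redtop 200 med [0.5628 0.1707 0.1927] rect c [564.4 165.5] size [23.2 25.8] ang 15.2 z [0.1807 0.1927 0.195 ]
side redtall 509 med [0.5615 0.1733 0.1718] rect c [562.9 167.6] size [35.2 30.8] ang 16.1 z [0.1463 0.1718 0.1946]
side rack 2647 med [0.5318 0.2497 0.0543] rect c [537.4 209.8] size [204.9 237.7] ang 38.0 z [0.0504 0.0543 0.057 ]
side tab 1003 med [0.5258 0.2757 0.1062] rect c [526.2 271.9] size [60.4 60. ] ang 60.3 z [0.0985 0.1062 0.1086]
side tray 281 med [ 0.532  -0.1516  0.0128] rect c [ 534.8 -158.8] size [147.7  26.3] ang 23.1 z [0.0062 0.0128 0.0193]
side carton 906 med [0.4957 0.1777 0.0841] rect c [517.5 131.8] size [343.1 116.2] ang 75.7 z [0.0793 0.0841 0.0894]
side jar 249 med [0.6636 0.0308 0.0749] rect c [665.7  90. ] size [189.9  30.8] ang 75.7 z [0.0692 0.0749 0.0776]
```

servo_tool([
  {"tx": 3, "ty": -2.9, "claw": 8.5},
  {"tx": 3, "ty": -2.9},
  {"tx": 3, "ty": -2.9},
  {"tx": 3, "ty": -2.9},
  {"tx": 3, "ty": -2.9},
  {"tx": 3, "ty": -2.9},
  {"tx": 3, "ty": -2.9},
  {"tx": 3, "ty": -2.9},
  {"tx": 3, "ty": -2.9},
  {"tx": 3, "ty": -2.9},
  {"tx": 3, "ty": -2.9},
  {"tx": 3.1, "ty": -2.9},
  {},
  {},
  {},
])

```text
invalid input at $.steps[0]: expected keys tx, ty, tz, yaw, claw
```

servo_tool([
  {"tx": 3, "ty": -2.9, "tz": 0, "yaw": 0, "claw": 8.5},
  {"tx": 3, "ty": -2.9, "tz": 0, "yaw": 0, "claw": 8.5},
  {"tx": 3, "ty": -2.9, "tz": 0, "yaw": 0, "claw": 8.5},
  {"tx": 3, "ty": -2.9, "tz": 0, "yaw": 0, "claw": 8.5},
  {"tx": 3, "ty": -2.9, "tz": 0, "yaw": 0, "claw": 8.5},
  {"tx": 3, "ty": -2.9, "tz": 0, "yaw": 0, "claw": 8.5},
  {"tx": 3, "ty": -2.9, "tz": 0, "yaw": 0, "claw": 8.5},
  {"tx": 3, "ty": -2.9, "tz": 0, "yaw": 0, "claw": 8.5},
  {"tx": 3, "ty": -2.9, "tz": 0, "yaw": 0, "claw": 8.5},
  {"tx": 3, "ty": -2.9, "tz": 0, "yaw": 0, "claw": 8.5},
  {"tx": 3, "ty": -2.9, "tz": 0, "yaw": 0, "claw": 8.5},
  {"tx": 3.1, "ty": -2.9, "tz": 0, "yaw": 0, "claw": 8.5},
  {"tx": 0, "ty": 0, "tz": 0, "yaw": 0, "claw": 8.5},
  {"tx": 0, "ty": 0, "tz": 0, "yaw": 0, "claw": 8.5},
  {"tx": 0, "ty": 0, "tz": 0, "yaw": 0, "claw": 8.5},
])

```text
time_s: 1.6
position: [0.5632, 0.1639, 0.2502]
tool_rot: [[-0.93, 0.368, -0.001], [0.368, 0.93, 0.0], [0.001, -0.0, -1.0]]
ft_force: [0.6, 0.4, 0.2]
grip_width: 0.0849
gripper_force: 0.0
```

servo_tool([
  {"tx": 0, "ty": 0, "tz": -1.7, "yaw": 0, "claw": 8.5},
  {"tx": 0, "ty": 0, "tz": -1.5, "yaw": 0, "claw": 8.5},
  {"tx": 0, "ty": 0, "tz": -1.5, "yaw": 0, "claw": 8.5},
  {"tx": 0, "ty": 0, "tz": -1, "yaw": 0, "claw": 8.5},
  {"tx": 0, "ty": 0, "tz": -1, "yaw": 0, "claw": 8.5},
  {"tx": 0, "ty": 0, "tz": 0, "yaw": 0, "claw": 5},
  {"tx": 0, "ty": 0, "tz": 0, "yaw": 0, "claw": 4},
  {"tx": 0, "ty": 0, "tz": 0, "yaw": 0, "claw": 3},
  {"tx": 0, "ty": 0, "tz": 0, "yaw": 0, "claw": 2.5},
  {"tx": 0, "ty": 0, "tz": 0, "yaw": 0, "claw": 2},
  {"tx": 0, "ty": 0, "tz": 0, "yaw": 0, "claw": 1},
  {"tx": 0, "ty": 0, "tz": 0, "yaw": 0, "claw": 1},
  {"tx": 0, "ty": 0, "tz": 0, "yaw": 0, "claw": 1},
], newtons=60)

```text
time_s: 2.9
position: [0.5641, 0.1632, 0.1838]
tool_rot: [[-0.929, 0.369, 0.001], [0.369, 0.929, -0.0], [-0.001, 0.0, -1.0]]
ft_force: [-1.3, -0.4, 4.0]
grip_width: 0.0245
gripper_force: 59.2
```

```bash
cat > meas.py <<'E'
from h import *
import sys
o=env.observe();print(o["time_s"],o["position"].round(4) if hasattr(o["position"],"round") else o["position"],o["ft_force"],o["wrist_torque"],o["gripper_force"],o["grip_width"])
im,d,m=grab("side");w=cloud(d,m)
cv2.imwrite(f"pics/{sys.argv[1]}.png",cv2.resize(im[120:330,150:330,::-1],None,fx=2.8,fy=2.8,interpolation=cv2.INTER_CUBIC))
np.savez(sys.argv[1]+".npz",im=im,w=w)
E
python3 meas.py a
```

```text
2.9 [0.5641 0.1632 0.1838] [-1.29737657 -0.41718008  4.04666002] [-0.23455021  0.07735252 -0.00748605] 59.18676495552063 0.024488276595432772
```

View pics/a.png

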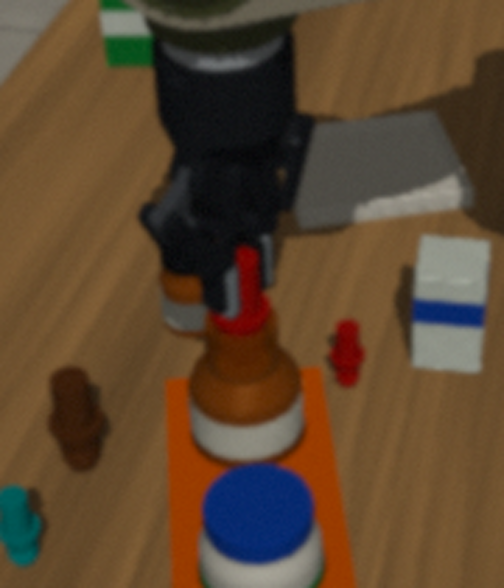

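The gripper is on the knob (red at crop (245,270)), and the bottle stands at (245,390), undisturbed. I'll start with a first lean along tool x.

servo_tool([
  {"tx": -0.186, "ty": 0.074, "tz": 0, "yaw": 0, "claw": 1},
  {"tx": -0.186, "ty": 0.074, "tz": 0, "yaw": 0, "claw": 1},
  {"tx": -0.186, "ty": 0.074, "tz": 0, "yaw": 0, "claw": 1},
  {"tx": -0.186, "ty": 0.074, "tz": 0, "yaw": 0, "claw": 1},
  {"tx": -0.186, "ty": 0.074, "tz": 0, "yaw": 0, "claw": 1},
  {"tx": 0, "ty": 0, "tz": 0.1, "yaw": 0, "claw": 1},
  {"tx": 0, "ty": 0, "tz": 0.1, "yaw": 0, "claw": 1},
  {"tx": 0, "ty": 0, "tz": 0, "yaw": 0, "claw": 1},
])

```text
time_s: 3.75
position: [0.5556, 0.1665, 0.1854]
tool_rot: [[-0.929, 0.369, 0.003], [0.369, 0.929, -0.001], [-0.003, 0.0, -1.0]]
ft_force: [4.3, -2.7, 0.7]
grip_width: 0.0243
gripper_force: 59.4
```

```bash
python3 meas.py b
```

```text
3.75 [0.5556 0.1665 0.1854] [ 4.3261533  -2.65598307  0.69169767] [-0.55118087 -0.93257193 -0.01738174] 59.36063826084137 0.024314988736897303
```

View pics/b.png

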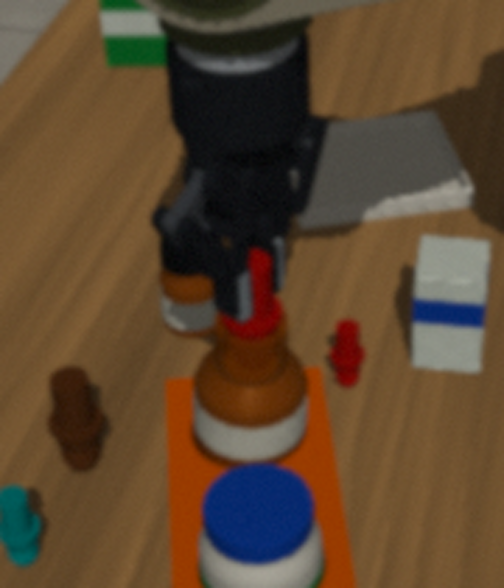

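The knob moved right and now leans (crop (260,280)), with the bottle tilted slightly in its well.

servo_tool([
  {"tx": 0.234, "ty": -0.092, "tz": 0, "yaw": 0, "claw": 1},
  {"tx": 0.234, "ty": -0.092, "tz": 0, "yaw": 0, "claw": 1},
  {"tx": 0.234, "ty": -0.092, "tz": 0, "yaw": 0, "claw": 1},
  {"tx": 0.234, "ty": -0.092, "tz": 0, "yaw": 0, "claw": 1},
  {"tx": 0.234, "ty": -0.092, "tz": 0, "yaw": 0, "claw": 1},
  {"tx": 0.234, "ty": -0.092, "tz": 0, "yaw": 0, "claw": 1},
  {"tx": 0.234, "ty": -0.092, "tz": 0, "yaw": 0, "claw": 1},
  {"tx": 0.234, "ty": -0.092, "tz": 0, "yaw": 0, "claw": 1},
  {"tx": 0.1, "ty": -0.037, "tz": 0, "yaw": 0, "claw": 1},
  {"tx": 0, "ty": 0, "tz": 0.1, "yaw": 0, "claw": 1},
  {"tx": 0, "ty": 0, "tz": 0.1, "yaw": 0, "claw": 1},
  {"tx": 0, "ty": 0, "tz": 0, "yaw": 0, "claw": 1},
])

```text
time_s: 5.0
position: [0.5729, 0.1596, 0.1864]
tool_rot: [[-0.93, 0.369, -0.005], [0.369, 0.93, 0.001], [0.005, -0.001, -1.0]]
ft_force: [-7.1, 2.1, -3.0]
grip_width: 0.0241
gripper_force: 59.3
```

```bash
cat > cmp.py <<'E'
from h import *
import sys
sys.argv=[0]+sys.argv[1:]
def rep(t):
    z=np.load(t+".npz");im,w=z["im"],z["w"]
    hsv=cv2.cvtColor(im,cv2.COLOR_RGB2HSV).astype(int);H,S=hsv[...,0],hsv[...,1]
    near=np.hypot(w[...,0]-.5645,w[...,1]-.163)<.05
    red=((H<6)|(H>174))&(S>170)&near&(w[...,2]>.12)
    p=w[red]; v,u=np.nonzero(red)
    # white label of bottle (low saturation) : lower and upper edges in pixels
    lab=(S<90)&near&(w[...,2]>.05)&(w[...,2]<.12); lv,lu=np.nonzero(lab)
    print(t,"red n",len(p),"z pct",np.percentile(p[:,2],[5,50,95]).round(4),"collar low px",np.percentile(v,99),"label px v",lv.mean().round(2),np.percentile(lv,[2,98]),"u",lu.mean().round(2),"z",np.nanmean(w[lab][:,2]).round(4))
for t in sys.argv[1:]: rep(t)
E
python3 meas.py c; python3 cmp.py a b c
```

```text
5.0 [0.5729 0.1596 0.1864] [-7.06335972  2.11923815 -3.02932923] [ 0.46412038  1.35637862 -0.03803568] 59.33786630630493 0.024140932549422126
a red n 329 z pct [0.1509 0.1661 0.1942] collar low px 239.0 label px v 275.5 [266. 284.] u 238.25 z 0.0765
b red n 332 z pct [0.1533 0.1686 0.1961] collar low px 240.0 label px v 275.81 [267. 284.] u 238.8 z 0.0776
c red n 340 z pct [0.1503 0.1688 0.1966] collar low px 236.0 label px v 272.81 [262.46 281.  ] u 237.64 z 0.0806
```

The bottle's label rose about 3 px with the stopper, so this direction isn't giving. I'll return to centre, lower, release and regrip at 90°.

servo_tool([
  {"tx": -0.2, "ty": 0.08, "tz": -0.1, "yaw": 0, "claw": 1},
  {"tx": -0.2, "ty": 0.08, "tz": -0.1, "yaw": 0, "claw": 1},
  {"tx": -0.2, "ty": 0.08, "tz": -0.1, "yaw": 0, "claw": 1},
  {"tx": -0.2, "ty": 0.08, "tz": -0.1, "yaw": 0, "claw": 1},
  {"tx": -0.24, "ty": 0.08, "tz": 0, "yaw": 0, "claw": 1},
  {"tx": 0, "ty": 0, "tz": 0, "yaw": 0, "claw": 1},
  {"tx": 0, "ty": 0, "tz": 0, "yaw": 0, "claw": 1},
])

```text
time_s: 5.75
position: [0.5643, 0.163, 0.1837]
tool_rot: [[-0.929, 0.369, 0.001], [0.369, 0.929, -0.0], [-0.001, 0.0, -1.0]]
ft_force: [-1.6, -0.7, 5.6]
grip_width: 0.0243
gripper_force: 60.3
```

```bash
python3 meas.py d; python3 cmp.py d; python3 -c "
from rig import env;print(env.observe()['q'])"
```

```text
5.75 [0.5643 0.163  0.1837] [-1.58650861 -0.73211643  5.63850847] [-0.16470909  0.2530061  -0.03747794] 60.32915532588959 0.024305932088516405
d red n 333 z pct [0.1483 0.1661 0.1943] collar low px 239.0 label px v 275.44 [266. 284.] u 238.17 z 0.0766
[ 4.58199999e+00  2.85629651e+01  7.45014673e+01 -1.18326784e-02
  7.68577437e+01 -6.37631132e+01]
```

servo_tool([
  {"tx": 0, "ty": 0, "tz": 0, "yaw": 0, "claw": 5},
  {"tx": 0, "ty": 0, "tz": 0, "yaw": 0, "claw": 5},
  {"tx": 0, "ty": 0, "tz": 0, "yaw": 0, "claw": 5},
  {"tx": 0, "ty": 0, "tz": 0, "yaw": -7.5, "claw": 5},
  {"tx": 0, "ty": 0, "tz": 0, "yaw": -7.5, "claw": 5},
  {"tx": 0, "ty": 0, "tz": 0, "yaw": -7.5, "claw": 5},
  {"tx": 0, "ty": 0, "tz": 0, "yaw": -7.5, "claw": 5},
  {"tx": 0, "ty": 0, "tz": 0, "yaw": -7.5, "claw": 5},
  {"tx": 0, "ty": 0, "tz": 0, "yaw": -7.5, "claw": 5},
  {"tx": 0, "ty": 0, "tz": 0, "yaw": -7.5, "claw": 5},
  {"tx": 0, "ty": 0, "tz": 0, "yaw": -7.5, "claw": 5},
  {"tx": 0, "ty": 0, "tz": 0, "yaw": -7.5, "claw": 5},
  {"tx": 0, "ty": 0, "tz": 0, "yaw": -7.5, "claw": 5},
  {"tx": 0, "ty": 0, "tz": 0, "yaw": -7.5, "claw": 5},
  {"tx": 0, "ty": 0, "tz": 0, "yaw": -7.5, "claw": 5},
  {"tx": 0, "ty": 0, "tz": 0, "yaw": 0, "claw": 3},
  {"tx": 0, "ty": 0, "tz": 0, "yaw": 0, "claw": 2},
  {"tx": 0, "ty": 0, "tz": 0, "yaw": 0, "claw": 1},
  {"tx": 0, "ty": 0, "tz": 0, "yaw": 0, "claw": 1},
  {"tx": 0, "ty": 0, "tz": 0, "yaw": 0, "claw": 1},
])

```text
time_s: 7.8
position: [0.5639, 0.1632, 0.1834]
tool_rot: [[0.368, 0.93, 0.0], [0.93, -0.368, -0.0], [0.0, 0.0, -1.0]]
ft_force: [-0.0, -0.2, 0.7]
grip_width: 0.0243
gripper_force: 58.8
```

servo_tool([
  {"tx": 0.08, "ty": 0.205, "tz": 0, "yaw": 0, "claw": 1},
  {"tx": 0.08, "ty": 0.205, "tz": 0, "yaw": 0, "claw": 1},
  {"tx": 0.08, "ty": 0.205, "tz": 0, "yaw": 0, "claw": 1},
  {"tx": 0.08, "ty": 0.205, "tz": 0, "yaw": 0, "claw": 1},
  {"tx": 0.08, "ty": 0.205, "tz": 0, "yaw": 0, "claw": 1},
  {"tx": 0, "ty": 0, "tz": 0.1, "yaw": 0, "claw": 1},
  {"tx": 0, "ty": 0, "tz": 0.1, "yaw": 0, "claw": 1},
  {"tx": 0, "ty": 0, "tz": 0, "yaw": 0, "claw": 1},
])

```text
time_s: 8.6
position: [0.5675, 0.1729, 0.1847]
tool_rot: [[0.369, 0.93, -0.002], [0.93, -0.369, -0.002], [-0.002, -0.001, -1.0]]
ft_force: [-1.0, -4.7, -0.3]
grip_width: 0.0245
gripper_force: 59.0
```

```bash
python3 meas.py e; python3 cmp.py e
```

```text
8.6 [0.5675 0.1729 0.1847] [-1.01339784 -4.6667006  -0.29967929] [-1.04558577  0.20642142  0.02411922] 59.03149366378784 0.024525834231908166
e red n 380 z pct [0.1548 0.1725 0.1958] collar low px 241.0 label px v 276.34 [266. 285.] u 238.22 z 0.0772
```

servo_tool([
  {"tx": -0.1, "ty": -0.253, "tz": 0, "yaw": 0, "claw": 1},
  {"tx": -0.1, "ty": -0.253, "tz": 0, "yaw": 0, "claw": 1},
  {"tx": -0.1, "ty": -0.253, "tz": 0, "yaw": 0, "claw": 1},
  {"tx": -0.1, "ty": -0.253, "tz": 0, "yaw": 0, "claw": 1},
  {"tx": -0.1, "ty": -0.253, "tz": 0, "yaw": 0, "claw": 1},
  {"tx": -0.1, "ty": -0.253, "tz": 0, "yaw": 0, "claw": 1},
  {"tx": -0.1, "ty": -0.253, "tz": 0, "yaw": 0, "claw": 1},
  {"tx": -0.1, "ty": -0.253, "tz": 0, "yaw": 0, "claw": 1},
  {"tx": 0, "ty": 0, "tz": 0.1, "yaw": 0, "claw": 1},
  {"tx": 0, "ty": 0, "tz": 0.1, "yaw": 0, "claw": 1},
  {"tx": 0, "ty": 0, "tz": 0, "yaw": 0, "claw": 1},
])

```text
time_s: 9.75
position: [0.5596, 0.1533, 0.1868]
tool_rot: [[0.369, 0.929, -0.001], [0.929, -0.369, 0.0], [-0.0, -0.001, -1.0]]
ft_force: [1.4, 3.7, -7.2]
grip_width: 0.0243
gripper_force: 59.3
```

```bash
python3 meas.py f; python3 cmp.py f
```

```text
9.75 [0.5596 0.1533 0.1868] [ 1.38896673  3.71951216 -7.18867456] [ 0.74673047 -0.31650396 -0.04700819] 59.31633532047272 0.024293796468323338
f red n 401 z pct [0.1497 0.1719 0.1975] collar low px 235.0 label px v 272.4 [264. 280.] u 238.66 z 0.0811
```

servo_tool([
  {"tx": 0.1, "ty": 0.253, "tz": 0, "yaw": 0, "claw": 1},
  {"tx": 0.1, "ty": 0.253, "tz": 0, "yaw": 0, "claw": 1},
  {"tx": 0.1, "ty": 0.253, "tz": 0, "yaw": 0, "claw": 1},
  {"tx": 0.1, "ty": 0.253, "tz": 0, "yaw": 0, "claw": 1},
  {"tx": 0, "ty": 0, "tz": 0, "yaw": 0, "claw": 1},
  {"tx": 0, "ty": 0, "tz": 0, "yaw": 0, "claw": 1},
])

```text
time_s: 10.4
position: [0.5639, 0.1633, 0.1873]
tool_rot: [[0.369, 0.93, -0.0], [0.93, -0.369, -0.0], [-0.0, 0.0, -1.0]]
ft_force: [-0.2, 0.5, -5.7]
grip_width: 0.0245
gripper_force: 59.7
```

```bash
python3 meas.py g; python3 cmp.py a g
```

```text
10.4 [0.5639 0.1633 0.1873] [-0.18614761  0.52522724 -5.65464543] [-0.11345842  0.04362649 -0.02381713] 59.65989410877228 0.024467114106967346
a red n 329 z pct [0.1509 0.1661 0.1942] collar low px 239.0 label px v 275.5 [266. 284.] u 238.25 z 0.0765
g red n 403 z pct [0.1494 0.1709 0.1979] collar low px 238.98000000000002 label px v 274.76 [265. 282.] u 237.75 z 0.0795
```

```bash
cat > tr.py <<'E'
from h import *
import sys
m=env.camera_model("side"); print("px/mm at .75m:",192/np.tan(np.radians(m["fovy"]/2))/750)
A=np.load("a.npz")["im"]
def mt(t,r):
    B=np.load(t+".npz")["im"]; y0,y1,x0,x1=r
    a=cv2.resize(A[y0:y1,x0:x1],None,fx=8,fy=8,interpolation=cv2.INTER_CUBIC); b=cv2.resize(B[y0-10:y1+10,x0-10:x1+10],None,fx=8,fy=8,interpolation=cv2.INTER_CUBIC)
    s=cv2.matchTemplate(b,a,cv2.TM_CCOEFF_NORMED); _,v,_,l=cv2.minMaxLoc(s); return round(l[0]/8-10,2),round(l[1]/8-10,2),round(v,3)
for t in sys.argv[1:]: print(t,"label",mt(t,(255,280,220,256)),"neck/shoulder",mt(t,(240,262,218,258)),"collar",mt(t,(226,240,222,250)),"jar",mt(t,(285,315,222,262)))
E
python3 tr.py d b c e f g
```

```text
px/mm at .75m: 0.6474274454475311
d label (0.0, -0.12, 0.998) neck/shoulder (0.0, 0.0, 0.989) collar (-0.12, -0.12, 0.995) jar (0.0, 0.0, 0.998)
b label (2.0, 0.5, 0.988) neck/shoulder (2.12, 0.25, 0.953) collar (4.25, 1.12, 0.973) jar (0.0, 0.0, 0.998)
c label (-2.12, -2.5, 0.99) neck/shoulder (-2.25, -1.88, 0.948) collar (-4.25, -3.38, 0.962) jar (0.0, 0.0, 0.997)
e label (-1.25, 1.12, 0.99) neck/shoulder (-1.38, 0.75, 0.953) collar (3.25, 2.5, 0.263) jar (0.0, 0.12, 0.996)
f label (1.75, -3.25, 0.991) neck/shoulder (1.88, -2.12, 0.935) collar (-5.38, -10.0, 0.412) jar (0.0, 0.0, 0.997)
g label (-0.5, -0.5, 0.998) neck/shoulder (-0.38, -0.75, 0.982) collar (-9.62, -10.0, 0.498) jar (0.0, 0.0, 0.997)
```

servo_tool([
  {"tx": 0, "ty": 0, "tz": -0.1, "yaw": 0, "claw": 1},
  {"tx": 0, "ty": 0, "tz": 0, "yaw": 0, "claw": 1},
])

```text
time_s: 10.65
position: [0.5638, 0.1632, 0.1862]
tool_rot: [[0.369, 0.929, -0.0], [0.929, -0.369, -0.0], [-0.0, -0.0, -1.0]]
ft_force: [-0.3, -0.6, -5.6]
grip_width: 0.0245
gripper_force: 59.7
```

servo_tool([
  {"tx": 0, "ty": 0, "tz": -0.1, "yaw": 0, "claw": 1},
  {"tx": 0, "ty": 0, "tz": 0, "yaw": 0, "claw": 1},
])

```text
time_s: 10.85
position: [0.5638, 0.1632, 0.1852]
tool_rot: [[0.369, 0.929, -0.0], [0.929, -0.369, -0.0], [-0.0, -0.0, -1.0]]
ft_force: [-0.1, -0.3, -6.3]
grip_width: 0.0245
gripper_force: 59.7
```

servo_tool([
  {"tx": 0, "ty": 0, "tz": -0.1, "yaw": 0, "claw": 1},
  {"tx": 0, "ty": 0, "tz": 0, "yaw": 0, "claw": 1},
])

```text
time_s: 11.05
position: [0.5639, 0.1632, 0.1844]
tool_rot: [[0.369, 0.929, 0.0], [0.929, -0.369, -0.0], [-0.0, 0.0, -1.0]]
ft_force: [0.1, -0.3, -5.6]
grip_width: 0.0244
gripper_force: 59.7
```

The bottle's own tilt in the well absorbed most of the motion, so the relative lean was too small. I'll use a larger amplitude and watch the forces.

servo_tool([
  {"tx": 0, "ty": 0, "tz": -0.1, "yaw": 0, "claw": 1},
  {"tx": 0.08, "ty": 0.205, "tz": 0, "yaw": 0, "claw": 1},
  {"tx": 0.08, "ty": 0.205, "tz": 0, "yaw": 0, "claw": 1},
  {"tx": 0.08, "ty": 0.205, "tz": 0, "yaw": 0, "claw": 1},
  {"tx": 0.08, "ty": 0.205, "tz": 0, "yaw": 0, "claw": 1},
  {"tx": 0.08, "ty": 0.205, "tz": 0, "yaw": 0, "claw": 1},
  {"tx": 0.08, "ty": 0.205, "tz": 0, "yaw": 0, "claw": 1},
  {"tx": 0.06, "ty": 0.15, "tz": 0, "yaw": 0, "claw": 1},
  {"tx": 0, "ty": 0, "tz": 0, "yaw": 0, "claw": 1},
])

```text
time_s: 11.95
position: [0.5691, 0.1754, 0.1845]
tool_rot: [[0.369, 0.929, -0.0], [0.929, -0.369, -0.004], [-0.004, 0.002, -1.0]]
ft_force: [-6.7, -12.5, 12.4]
grip_width: 0.0247
gripper_force: 61.8
```

```bash
python3 meas.py h1; python3 tr.py h1
```

```text
11.95 [0.5691 0.1754 0.1845] [ -6.6513178  -12.49693426  12.37296835] [-2.35581534  1.21732074  0.0939858 ] 61.76682472229004 0.024678503265012888
px/mm at .75m: 0.6474274454475311
h1 label (-1.62, 1.12, 0.988) neck/shoulder (-1.75, 0.88, 0.942) collar (1.88, 3.62, 0.299) jar (0.0, 0.12, 0.996)
```

servo_tool([
  {"tx": 0.04, "ty": 0.1, "tz": 0, "yaw": 0, "claw": 1},
  {"tx": 0.04, "ty": 0.1, "tz": 0, "yaw": 0, "claw": 1},
  {"tx": 0, "ty": 0, "tz": 0.0, "yaw": 0, "claw": 1},
])

```text
time_s: 12.3
position: [0.5695, 0.1762, 0.1846]
tool_rot: [[0.37, 0.929, -0.001], [0.929, -0.37, -0.007], [-0.007, 0.001, -1.0]]
ft_force: [-8.9, -18.8, 12.9]
grip_width: 0.0243
gripper_force: 61.8
```

```bash
python3 meas.py h2; python3 tr.py h2
```

```text
12.3 [0.5695 0.1762 0.1846] [ -8.85974105 -18.81707698  12.86993927] [-3.46942056  1.69168312  0.07253715] 61.82055473327637 0.024305935261931744
px/mm at .75m: 0.6474274454475311
h2 label (-1.75, 1.12, 0.987) neck/shoulder (-2.0, 1.0, 0.932) collar (1.5, 3.75, 0.31) jar (0.0, 0.12, 0.996)
```

View pics/h2.png

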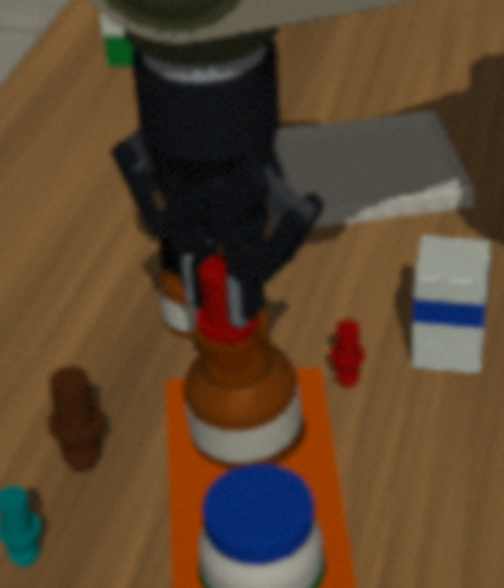

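The bottle is at its tilt stop and the knob leans slightly left and towards the camera (crop (212,290)). I'll quantify the relative lean.

```bash
cat > lean.py <<'E'
from h import *
import sys
from scipy.optimize import least_squares
m=env.camera_model("side");f=192/np.tan(np.radians(m["fovy"]/2));K=np.array([[f,0,m["cx"]],[0,f,m["cy"]],[0,0,1.]])
Ti=np.linalg.inv(np.array(m["T"]));rv=cv2.Rodrigues(Ti[:3,:3])[0]
pr=lambda P:cv2.projectPoints(np.atleast_2d(P).astype(float),rv,Ti[:3,3],K,np.array(m["dist_coeffs"],float))[0].reshape(-1,2)
P=np.array([.564,.163,.09])+[-.005,.036,0]
J=np.array([(pr(P+e)-pr(P))[0] for e in np.eye(3)*.001]); print("px per mm x,y,z",J.round(3))
P=np.array([.564,.163,.155])+[-.003,.018,0]
print("collar",np.array([(pr(P+e)-pr(P))[0] for e in np.eye(3)*.001]).round(3))
E
python3 lean.py
```

```text
px per mm x,y,z [[-0.564 -0.09 ]
 [-0.158  0.41 ]
 [-0.03  -0.416]]
collar [[-0.582 -0.084]
 [-0.164  0.39 ]
 [-0.031 -0.457]]
```

servo_tool([
  {"tx": 0.07, "ty": 0.19, "tz": 0, "yaw": 0, "claw": 1},
  {"tx": 0.07, "ty": 0.19, "tz": 0, "yaw": 0, "claw": 1},
  {"tx": 0.07, "ty": 0.19, "tz": 0, "yaw": 0, "claw": 1},
  {"tx": 0, "ty": 0, "tz": 0, "yaw": 0, "claw": 1},
], newtons=80)

```text
time_s: 12.75
position: [0.5718, 0.1819, 0.1845]
tool_rot: [[0.37, 0.929, -0.001], [0.929, -0.37, -0.007], [-0.007, 0.001, -1.0]]
ft_force: [-8.5, -18.0, 12.0]
grip_width: 0.0239
gripper_force: 80.0
```

servo_tool([
  {"tx": 0.07, "ty": 0.19, "tz": 0, "yaw": 0, "claw": 1},
  {"tx": 0.07, "ty": 0.19, "tz": 0, "yaw": 0, "claw": 1},
  {"tx": 0, "ty": 0, "tz": 0, "yaw": 0, "claw": 1},
  {"tx": 0, "ty": 0, "tz": 0, "yaw": 0, "claw": 1},
])

```text
time_s: 13.15
position: [0.573, 0.1855, 0.1837]
tool_rot: [[0.37, 0.929, -0.002], [0.929, -0.37, -0.007], [-0.007, 0.0, -1.0]]
ft_force: [-7.3, -19.9, 8.0]
grip_width: 0.0237
gripper_force: 80.8
```

```bash
python3 meas.py i; python3 tr.py i
```

```text
13.15 [0.573  0.1855 0.1837] [ -7.26200054 -19.92628172   7.99316303] [-3.54006372  1.31359172 -0.0113658 ] 80.80818772315979 0.023714660186154007
px/mm at .75m: 0.6474274454475311
i label (-1.62, 1.25, 0.986) neck/shoulder (-2.12, 1.25, 0.818) collar (-1.38, 6.38, 0.42) jar (0.0, 0.12, 0.996)
```

View pics/i.png

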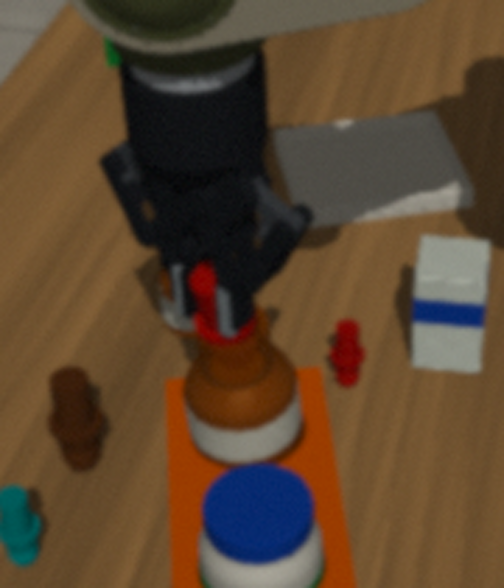

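The knob now clearly leans relative to the neck (crop (205,300)). I'll lift 2 mm here, then swing to the other side and lift again.

servo_tool([
  {"tx": 0, "ty": 0, "tz": 0.1, "yaw": 0, "claw": 1},
  {"tx": 0, "ty": 0, "tz": 0.1, "yaw": 0, "claw": 1},
  {"tx": -0.108, "ty": -0.274, "tz": 0, "yaw": 0, "claw": 1},
  {"tx": -0.108, "ty": -0.274, "tz": 0, "yaw": 0, "claw": 1},
  {"tx": -0.108, "ty": -0.274, "tz": 0, "yaw": 0, "claw": 1},
  {"tx": -0.108, "ty": -0.274, "tz": 0, "yaw": 0, "claw": 1},
  {"tx": -0.108, "ty": -0.274, "tz": 0, "yaw": 0, "claw": 1},
  {"tx": -0.108, "ty": -0.274, "tz": 0, "yaw": 0, "claw": 1},
  {"tx": -0.108, "ty": -0.274, "tz": 0, "yaw": 0, "claw": 1},
  {"tx": -0.108, "ty": -0.274, "tz": 0, "yaw": 0, "claw": 1},
  {"tx": -0.108, "ty": -0.274, "tz": 0, "yaw": 0, "claw": 1},
  {"tx": 0, "ty": 0, "tz": 0, "yaw": 0, "claw": 1},
])

```text
time_s: 14.4
position: [0.5648, 0.1655, 0.1866]
tool_rot: [[0.369, 0.929, 0.004], [0.929, -0.369, 0.005], [0.006, 0.002, -1.0]]
ft_force: [4.6, 10.3, 0.4]
grip_width: 0.0237
gripper_force: 80.3
```

servo_tool([
  {"tx": -0.108, "ty": -0.274, "tz": 0, "yaw": 0, "claw": 1},
  {"tx": -0.108, "ty": -0.274, "tz": 0, "yaw": 0, "claw": 1},
  {"tx": -0.108, "ty": -0.274, "tz": 0, "yaw": 0, "claw": 1},
  {"tx": -0.108, "ty": -0.274, "tz": 0, "yaw": 0, "claw": 1},
  {"tx": -0.108, "ty": -0.274, "tz": 0, "yaw": 0, "claw": 1},
  {"tx": -0.108, "ty": -0.274, "tz": 0, "yaw": 0, "claw": 1},
  {"tx": -0.108, "ty": -0.274, "tz": 0, "yaw": 0, "claw": 1},
  {"tx": -0.108, "ty": -0.274, "tz": 0, "yaw": 0, "claw": 1},
  {"tx": 0, "ty": 0, "tz": 0, "yaw": 0, "claw": 1},
  {"tx": 0, "ty": 0, "tz": 0, "yaw": 0, "claw": 1},
])

```text
time_s: 15.4
position: [0.5566, 0.1445, 0.1864]
tool_rot: [[0.368, 0.93, 0.006], [0.93, -0.368, 0.006], [0.008, 0.003, -1.0]]
ft_force: [7.1, 15.1, 0.4]
grip_width: 0.024
gripper_force: 79.1
```

```bash
python3 meas.py j; python3 tr.py j
```

```text
15.4 [0.5566 0.1445 0.1864] [ 7.09415842 15.10229408  0.42687233] [ 2.9115103  -1.2398949   0.01539267] 79.05936241149902 0.02401256714151398
px/mm at .75m: 0.6474274454475311
j label (2.12, -3.88, 0.989) neck/shoulder (2.25, -2.38, 0.923) collar (-2.25, -10.0, 0.362) jar (0.0, 0.0, 0.997)
```

servo_tool([
  {"tx": -0.074, "ty": -0.186, "tz": 0, "yaw": 0, "claw": 1},
  {"tx": -0.074, "ty": -0.186, "tz": 0, "yaw": 0, "claw": 1},
  {"tx": 0, "ty": 0, "tz": 0.1, "yaw": 0, "claw": 1},
  {"tx": 0, "ty": 0, "tz": 0.1, "yaw": 0, "claw": 1},
  {"tx": 0, "ty": 0, "tz": 0, "yaw": 0, "claw": 1},
])

```text
time_s: 15.95
position: [0.5547, 0.1403, 0.1883]
tool_rot: [[0.368, 0.93, 0.004], [0.93, -0.368, 0.005], [0.006, 0.002, -1.0]]
ft_force: [3.7, 12.0, 1.3]
grip_width: 0.024
gripper_force: 79.4
```

servo_tool([
  {"tx": 0.108, "ty": 0.274, "tz": 0, "yaw": 0, "claw": 1},
  {"tx": 0.108, "ty": 0.274, "tz": 0, "yaw": 0, "claw": 1},
  {"tx": 0.108, "ty": 0.274, "tz": 0, "yaw": 0, "claw": 1},
  {"tx": 0.108, "ty": 0.274, "tz": 0, "yaw": 0, "claw": 1},
  {"tx": 0.108, "ty": 0.274, "tz": 0, "yaw": 0, "claw": 1},
  {"tx": 0.108, "ty": 0.274, "tz": 0, "yaw": 0, "claw": 1},
  {"tx": 0.108, "ty": 0.274, "tz": 0, "yaw": 0, "claw": 1},
  {"tx": 0.108, "ty": 0.274, "tz": 0, "yaw": 0, "claw": 1},
  {"tx": 0.108, "ty": 0.274, "tz": 0, "yaw": 0, "claw": 1},
  {"tx": 0.06, "ty": 0.16, "tz": 0, "yaw": 0, "claw": 1},
  {"tx": 0, "ty": 0, "tz": 0, "yaw": 0, "claw": 1},
  {"tx": 0, "ty": 0, "tz": 0, "yaw": 0, "claw": 1},
])

```text
time_s: 17.15
position: [0.5631, 0.1625, 0.1869]
tool_rot: [[0.369, 0.929, -0.004], [0.929, -0.369, -0.005], [-0.006, -0.002, -1.0]]
ft_force: [-5.7, -11.4, 2.0]
grip_width: 0.0242
gripper_force: 79.7
```

```bash
python3 meas.py k; python3 tr.py k
```

```text
17.15 [0.5631 0.1625 0.1869] [ -5.72670862 -11.35792204   1.98117188] [-2.46211995  0.94179633  0.07516269] 79.71072435379028 0.024211550482551233
px/mm at .75m: 0.6474274454475311
k label (-1.38, 1.12, 0.989) neck/shoulder (-1.62, 0.75, 0.943) collar (-9.25, -10.0, 0.56) jar (0.0, 0.12, 0.996)
```

Tool z is 3 mm higher and the bottle isn't hanging, so the stopper is giving in this direction. Repeating.

servo_tool([
  {"tx": 0.11, "ty": 0.279, "tz": 0, "yaw": 0, "claw": 1},
  {"tx": 0.11, "ty": 0.279, "tz": 0, "yaw": 0, "claw": 1},
  {"tx": 0.11, "ty": 0.279, "tz": 0, "yaw": 0, "claw": 1},
  {"tx": 0.11, "ty": 0.279, "tz": 0, "yaw": 0, "claw": 1},
  {"tx": 0.11, "ty": 0.279, "tz": 0, "yaw": 0, "claw": 1},
  {"tx": 0.11, "ty": 0.279, "tz": 0, "yaw": 0, "claw": 1},
  {"tx": 0.11, "ty": 0.279, "tz": 0, "yaw": 0, "claw": 1},
  {"tx": 0.11, "ty": 0.279, "tz": 0, "yaw": 0, "claw": 1},
  {"tx": 0, "ty": 0, "tz": 0.1, "yaw": 0, "claw": 1},
  {"tx": 0, "ty": 0, "tz": 0.1, "yaw": 0, "claw": 1},
  {"tx": 0, "ty": 0, "tz": 0, "yaw": 0, "claw": 1},
])

```text
time_s: 18.3
position: [0.5715, 0.1841, 0.1871]
tool_rot: [[0.37, 0.929, -0.007], [0.929, -0.37, -0.007], [-0.009, -0.004, -1.0]]
ft_force: [-3.9, -15.2, -6.8]
grip_width: 0.0242
gripper_force: 79.8
```

servo_tool([
  {"tx": -0.11, "ty": -0.279, "tz": 0, "yaw": 0, "claw": 1},
  {"tx": -0.11, "ty": -0.279, "tz": 0, "yaw": 0, "claw": 1},
  {"tx": -0.11, "ty": -0.279, "tz": 0, "yaw": 0, "claw": 1},
  {"tx": -0.11, "ty": -0.279, "tz": 0, "yaw": 0, "claw": 1},
  {"tx": -0.11, "ty": -0.279, "tz": 0, "yaw": 0, "claw": 1},
  {"tx": -0.11, "ty": -0.279, "tz": 0, "yaw": 0, "claw": 1},
  {"tx": -0.11, "ty": -0.279, "tz": 0, "yaw": 0, "claw": 1},
  {"tx": -0.11, "ty": -0.279, "tz": 0, "yaw": 0, "claw": 1},
  {"tx": -0.11, "ty": -0.279, "tz": 0, "yaw": 0, "claw": 1},
  {"tx": -0.11, "ty": -0.279, "tz": 0, "yaw": 0, "claw": 1},
  {"tx": -0.11, "ty": -0.279, "tz": 0, "yaw": 0, "claw": 1},
  {"tx": -0.11, "ty": -0.279, "tz": 0, "yaw": 0, "claw": 1},
  {"tx": -0.11, "ty": -0.279, "tz": 0, "yaw": 0, "claw": 1},
  {"tx": -0.11, "ty": -0.279, "tz": 0, "yaw": 0, "claw": 1},
  {"tx": -0.11, "ty": -0.279, "tz": 0, "yaw": 0, "claw": 1},
  {"tx": -0.11, "ty": -0.279, "tz": 0, "yaw": 0, "claw": 1},
  {"tx": -0.11, "ty": -0.279, "tz": 0, "yaw": 0, "claw": 1},
  {"tx": 0, "ty": 0, "tz": 0.1, "yaw": 0, "claw": 1},
  {"tx": 0, "ty": 0, "tz": 0.1, "yaw": 0, "claw": 1},
  {"tx": 0, "ty": 0, "tz": 0, "yaw": 0, "claw": 1},
])

```text
time_s: 20.3
position: [0.5554, 0.1414, 0.1923]
tool_rot: [[0.368, 0.93, 0.005], [0.93, -0.368, 0.005], [0.006, 0.003, -1.0]]
ft_force: [5.4, 12.1, 2.6]
grip_width: 0.0241
gripper_force: 82.7
```

```bash
python3 meas.py l; python3 tr.py j l
```

```text
20.3 [0.5554 0.1414 0.1923] [ 5.36794596 12.1116032   2.57646911] [ 2.41893888 -1.11299329  0.01544993] 82.65413045883179 0.024119427786620552
px/mm at .75m: 0.6474274454475311
j label (2.12, -3.88, 0.989) neck/shoulder (2.25, -2.38, 0.923) collar (-2.25, -10.0, 0.362) jar (0.0, 0.0, 0.997)
l label (2.0, -3.62, 0.989) neck/shoulder (2.12, -2.25, 0.927) collar (3.75, -3.62, 0.364) jar (0.0, 0.0, 0.997)
```

servo_tool([
  {"tx": 0.11, "ty": 0.279, "tz": 0, "yaw": 0, "claw": 1},
  {"tx": 0.11, "ty": 0.279, "tz": 0, "yaw": 0, "claw": 1},
  {"tx": 0.11, "ty": 0.279, "tz": 0, "yaw": 0, "claw": 1},
  {"tx": 0.11, "ty": 0.279, "tz": 0, "yaw": 0, "claw": 1},
  {"tx": 0.11, "ty": 0.279, "tz": 0, "yaw": 0, "claw": 1},
  {"tx": 0.11, "ty": 0.279, "tz": 0, "yaw": 0, "claw": 1},
  {"tx": 0.11, "ty": 0.279, "tz": 0, "yaw": 0, "claw": 1},
  {"tx": 0.11, "ty": 0.279, "tz": 0, "yaw": 0, "claw": 1},
  {"tx": 0.11, "ty": 0.279, "tz": 0, "yaw": 0, "claw": 1},
  {"tx": 0.11, "ty": 0.279, "tz": 0, "yaw": 0, "claw": 1},
  {"tx": 0.11, "ty": 0.279, "tz": 0, "yaw": 0, "claw": 1},
  {"tx": 0.11, "ty": 0.279, "tz": 0, "yaw": 0, "claw": 1},
  {"tx": 0.11, "ty": 0.279, "tz": 0, "yaw": 0, "claw": 1},
  {"tx": 0.11, "ty": 0.279, "tz": 0, "yaw": 0, "claw": 1},
  {"tx": 0.11, "ty": 0.279, "tz": 0, "yaw": 0, "claw": 1},
  {"tx": 0.11, "ty": 0.279, "tz": 0, "yaw": 0, "claw": 1},
  {"tx": 0.11, "ty": 0.279, "tz": 0, "yaw": 0, "claw": 1},
  {"tx": 0, "ty": 0, "tz": 0.1, "yaw": 0, "claw": 1},
  {"tx": 0, "ty": 0, "tz": 0.1, "yaw": 0, "claw": 1},
  {"tx": 0, "ty": 0, "tz": 0, "yaw": 0, "claw": 1},
])

```text
time_s: 22.35
position: [0.5719, 0.1844, 0.1918]
tool_rot: [[0.37, 0.929, -0.005], [0.929, -0.37, -0.006], [-0.007, -0.003, -1.0]]
ft_force: [-3.7, -14.6, -3.8]
grip_width: 0.0244
gripper_force: 85.2
```

```bash
python3 meas.py n1; python3 tr.py i n1
```

```text
22.35 [0.5719 0.1844 0.1918] [ -3.65558247 -14.5737633   -3.75200795] [-2.91179833  0.60586734 -0.013158  ] 85.19288778305054 0.02441502443909149
px/mm at .75m: 0.6474274454475311
i label (-1.62, 1.25, 0.986) neck/shoulder (-2.12, 1.25, 0.818) collar (-1.38, 6.38, 0.42) jar (0.0, 0.12, 0.996)
n1 label (-1.38, 1.25, 0.988) neck/shoulder (-1.75, 1.25, 0.887) collar (-1.25, 3.0, 0.423) jar (0.0, 0.12, 0.996)
```

servo_tool([
  {"tx": -0.11, "ty": -0.279, "tz": 0, "yaw": 0, "claw": 1},
  {"tx": -0.11, "ty": -0.279, "tz": 0, "yaw": 0, "claw": 1},
  {"tx": -0.11, "ty": -0.279, "tz": 0, "yaw": 0, "claw": 1},
  {"tx": -0.11, "ty": -0.279, "tz": 0, "yaw": 0, "claw": 1},
  {"tx": -0.11, "ty": -0.279, "tz": 0, "yaw": 0, "claw": 1},
  {"tx": -0.11, "ty": -0.279, "tz": 0, "yaw": 0, "claw": 1},
  {"tx": -0.11, "ty": -0.279, "tz": 0, "yaw": 0, "claw": 1},
  {"tx": -0.11, "ty": -0.279, "tz": 0, "yaw": 0, "claw": 1},
  {"tx": -0.11, "ty": -0.279, "tz": 0, "yaw": 0, "claw": 1},
  {"tx": -0.11, "ty": -0.279, "tz": 0, "yaw": 0, "claw": 1},
  {"tx": -0.11, "ty": -0.279, "tz": 0, "yaw": 0, "claw": 1},
  {"tx": -0.11, "ty": -0.279, "tz": 0, "yaw": 0, "claw": 1},
  {"tx": -0.11, "ty": -0.279, "tz": 0, "yaw": 0, "claw": 1},
  {"tx": -0.11, "ty": -0.279, "tz": 0, "yaw": 0, "claw": 1},
  {"tx": -0.11, "ty": -0.279, "tz": 0, "yaw": 0, "claw": 1},
  {"tx": -0.11, "ty": -0.279, "tz": 0, "yaw": 0, "claw": 1},
  {"tx": -0.11, "ty": -0.279, "tz": 0, "yaw": 0, "claw": 1},
  {"tx": 0, "ty": 0, "tz": 0.1, "yaw": 0, "claw": 1},
  {"tx": 0, "ty": 0, "tz": 0.1, "yaw": 0, "claw": 1},
  {"tx": 0, "ty": 0, "tz": 0, "yaw": 0, "claw": 1},
])

```text
time_s: 24.4
position: [0.555, 0.1409, 0.1956]
tool_rot: [[0.369, 0.93, 0.003], [0.93, -0.369, 0.004], [0.005, 0.001, -1.0]]
ft_force: [4.1, 9.5, 0.6]
grip_width: 0.0239
gripper_force: 85.1
```

```bash
python3 meas.py n2; python3 tr.py n2
```

```text
24.4 [0.555  0.1409 0.1956] [4.05565289 9.5427828  0.60401271] [ 2.11808165 -0.9543756  -0.03679051] 85.08707284927368 0.023876913514409445
px/mm at .75m: 0.6474274454475311
n2 label (2.0, -3.5, 0.99) neck/shoulder (2.0, -2.12, 0.93) collar (3.88, -4.12, 0.396) jar (0.0, 0.0, 0.997)
```

servo_tool([
  {"tx": 0.11, "ty": 0.279, "tz": 0, "yaw": 0, "claw": 1},
  {"tx": 0.11, "ty": 0.279, "tz": 0, "yaw": 0, "claw": 1},
  {"tx": 0.11, "ty": 0.279, "tz": 0, "yaw": 0, "claw": 1},
  {"tx": 0.11, "ty": 0.279, "tz": 0, "yaw": 0, "claw": 1},
  {"tx": 0.11, "ty": 0.279, "tz": 0, "yaw": 0, "claw": 1},
  {"tx": 0.11, "ty": 0.279, "tz": 0, "yaw": 0, "claw": 1},
  {"tx": 0.11, "ty": 0.279, "tz": 0, "yaw": 0, "claw": 1},
  {"tx": 0.11, "ty": 0.279, "tz": 0, "yaw": 0, "claw": 1},
  {"tx": 0.11, "ty": 0.279, "tz": 0, "yaw": 0, "claw": 1},
  {"tx": 0.11, "ty": 0.279, "tz": 0, "yaw": 0, "claw": 1},
  {"tx": 0.11, "ty": 0.279, "tz": 0, "yaw": 0, "claw": 1},
  {"tx": 0.11, "ty": 0.279, "tz": 0, "yaw": 0, "claw": 1},
  {"tx": 0.11, "ty": 0.279, "tz": 0, "yaw": 0, "claw": 1},
  {"tx": 0.11, "ty": 0.279, "tz": 0, "yaw": 0, "claw": 1},
  {"tx": 0.11, "ty": 0.279, "tz": 0, "yaw": 0, "claw": 1},
  {"tx": 0.11, "ty": 0.279, "tz": 0, "yaw": 0, "claw": 1},
  {"tx": 0.11, "ty": 0.279, "tz": 0, "yaw": 0, "claw": 1},
  {"tx": 0, "ty": 0, "tz": 0.1, "yaw": 0, "claw": 1},
  {"tx": 0, "ty": 0, "tz": 0.1, "yaw": 0, "claw": 1},
  {"tx": 0, "ty": 0, "tz": 0, "yaw": 0, "claw": 1},
])

```text
time_s: 26.45
position: [0.5722, 0.1854, 0.1966]
tool_rot: [[0.369, 0.929, -0.003], [0.929, -0.369, -0.004], [-0.004, -0.002, -1.0]]
ft_force: [-2.6, -8.6, -0.4]
grip_width: 0.0237
gripper_force: 89.3
```

servo_tool([
  {"tx": -0.11, "ty": -0.279, "tz": 0, "yaw": 0, "claw": 1},
  {"tx": -0.11, "ty": -0.279, "tz": 0, "yaw": 0, "claw": 1},
  {"tx": -0.11, "ty": -0.279, "tz": 0, "yaw": 0, "claw": 1},
  {"tx": -0.11, "ty": -0.279, "tz": 0, "yaw": 0, "claw": 1},
  {"tx": -0.11, "ty": -0.279, "tz": 0, "yaw": 0, "claw": 1},
  {"tx": -0.11, "ty": -0.279, "tz": 0, "yaw": 0, "claw": 1},
  {"tx": -0.11, "ty": -0.279, "tz": 0, "yaw": 0, "claw": 1},
  {"tx": -0.11, "ty": -0.279, "tz": 0, "yaw": 0, "claw": 1},
  {"tx": -0.11, "ty": -0.279, "tz": 0, "yaw": 0, "claw": 1},
  {"tx": -0.11, "ty": -0.279, "tz": 0, "yaw": 0, "claw": 1},
  {"tx": -0.11, "ty": -0.279, "tz": 0, "yaw": 0, "claw": 1},
  {"tx": -0.11, "ty": -0.279, "tz": 0, "yaw": 0, "claw": 1},
  {"tx": -0.11, "ty": -0.279, "tz": 0, "yaw": 0, "claw": 1},
  {"tx": -0.11, "ty": -0.279, "tz": 0, "yaw": 0, "claw": 1},
  {"tx": -0.11, "ty": -0.279, "tz": 0, "yaw": 0, "claw": 1},
  {"tx": -0.11, "ty": -0.279, "tz": 0, "yaw": 0, "claw": 1},
  {"tx": -0.11, "ty": -0.279, "tz": 0, "yaw": 0, "claw": 1},
  {"tx": 0, "ty": 0, "tz": 0.1, "yaw": 0, "claw": 1},
  {"tx": 0, "ty": 0, "tz": 0.1, "yaw": 0, "claw": 1},
  {"tx": 0, "ty": 0, "tz": 0, "yaw": 0, "claw": 1},
])

```text
time_s: 28.45
position: [0.5548, 0.141, 0.1994]
tool_rot: [[0.368, 0.93, 0.002], [0.93, -0.368, 0.004], [0.005, 0.001, -1.0]]
ft_force: [5.4, 9.8, -2.1]
grip_width: 0.0241
gripper_force: 88.2
```

```bash
python3 meas.py p; python3 tr.py p
```

```text
28.45 [0.5548 0.141  0.1994] [ 5.41135738  9.76046886 -2.08373991] [ 2.12580552 -1.0552341   0.02923197] 88.23832511901855 0.024089884557882035
px/mm at .75m: 0.6474274454475311
p label (2.0, -3.5, 0.99) neck/shoulder (2.0, -2.12, 0.931) collar (4.12, -5.62, 0.399) jar (0.0, 0.0, 0.997)
```

View pics/p.png

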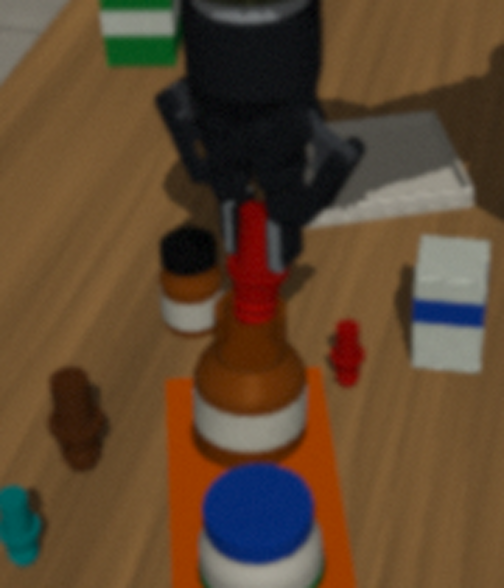

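The plug now shows well above the rim (red at crop (258,300)), and the bottle is tilted but down. One more lean, then back to centre.

servo_tool([
  {"tx": 0.11, "ty": 0.279, "tz": 0, "yaw": 0, "claw": 1},
  {"tx": 0.11, "ty": 0.279, "tz": 0, "yaw": 0, "claw": 1},
  {"tx": 0.11, "ty": 0.279, "tz": 0, "yaw": 0, "claw": 1},
  {"tx": 0.11, "ty": 0.279, "tz": 0, "yaw": 0, "claw": 1},
  {"tx": 0.11, "ty": 0.279, "tz": 0, "yaw": 0, "claw": 1},
  {"tx": 0.11, "ty": 0.279, "tz": 0, "yaw": 0, "claw": 1},
  {"tx": 0.11, "ty": 0.279, "tz": 0, "yaw": 0, "claw": 1},
  {"tx": 0.11, "ty": 0.279, "tz": 0, "yaw": 0, "claw": 1},
  {"tx": 0.11, "ty": 0.279, "tz": 0, "yaw": 0, "claw": 1},
  {"tx": 0.11, "ty": 0.279, "tz": 0, "yaw": 0, "claw": 1},
  {"tx": 0.11, "ty": 0.279, "tz": 0, "yaw": 0, "claw": 1},
  {"tx": 0.11, "ty": 0.279, "tz": 0, "yaw": 0, "claw": 1},
  {"tx": 0.11, "ty": 0.279, "tz": 0, "yaw": 0, "claw": 1},
  {"tx": 0.11, "ty": 0.279, "tz": 0, "yaw": 0, "claw": 1},
  {"tx": 0.11, "ty": 0.279, "tz": 0, "yaw": 0, "claw": 1},
  {"tx": 0.11, "ty": 0.279, "tz": 0, "yaw": 0, "claw": 1},
  {"tx": 0.11, "ty": 0.279, "tz": 0, "yaw": 0, "claw": 1},
  {"tx": 0, "ty": 0, "tz": 0.1, "yaw": 0, "claw": 1},
  {"tx": 0, "ty": 0, "tz": 0.1, "yaw": 0, "claw": 1},
  {"tx": 0, "ty": 0, "tz": 0, "yaw": 0, "claw": 1},
])

```text
time_s: 30.5
position: [0.5722, 0.1857, 0.2002]
tool_rot: [[0.369, 0.929, -0.004], [0.929, -0.369, -0.003], [-0.004, -0.002, -1.0]]
ft_force: [-2.9, -7.6, -2.0]
grip_width: 0.024
gripper_force: 90.4
```

servo_tool([
  {"tx": -0.11, "ty": -0.279, "tz": 0, "yaw": 0, "claw": 1},
  {"tx": -0.11, "ty": -0.279, "tz": 0, "yaw": 0, "claw": 1},
  {"tx": -0.11, "ty": -0.279, "tz": 0, "yaw": 0, "claw": 1},
  {"tx": -0.11, "ty": -0.279, "tz": 0, "yaw": 0, "claw": 1},
  {"tx": -0.11, "ty": -0.279, "tz": 0, "yaw": 0, "claw": 1},
  {"tx": -0.11, "ty": -0.279, "tz": 0, "yaw": 0, "claw": 1},
  {"tx": -0.11, "ty": -0.279, "tz": 0, "yaw": 0, "claw": 1},
  {"tx": -0.11, "ty": -0.279, "tz": 0, "yaw": 0, "claw": 1},
  {"tx": 0, "ty": 0, "tz": 0, "yaw": 0, "claw": 1},
  {"tx": 0, "ty": 0, "tz": 0.1, "yaw": 0, "claw": 1},
  {"tx": 0, "ty": 0, "tz": 0.1, "yaw": 0, "claw": 1},
  {"tx": 0, "ty": 0, "tz": 0, "yaw": 0, "claw": 1},
])

```text
time_s: 31.7
position: [0.5641, 0.1646, 0.2033]
tool_rot: [[0.369, 0.93, -0.0], [0.93, -0.369, -0.0], [-0.0, -0.0, -1.0]]
ft_force: [0.1, 1.4, -0.3]
grip_width: 0.024
gripper_force: 90.8
```

```bash
python3 meas.py r; python3 tr.py r
```

```text
31.7 [0.5641 0.1646 0.2033] [ 0.10291649  1.40486183 -0.2831154 ] [ 0.3043535  -0.12359002  0.01339081] 90.77000141143799 0.02395439540509655
px/mm at .75m: 0.6474274454475311
r label (1.0, -1.75, 0.997) neck/shoulder (1.25, -1.38, 0.966) collar (1.88, -0.88, 0.379) jar (0.0, 0.0, 0.997)
```

servo_tool([
  {"tx": 0, "ty": -0.07, "tz": 0.15, "yaw": 0, "claw": 1},
  {"tx": 0, "ty": -0.07, "tz": 0.15, "yaw": 0, "claw": 1},
  {"tx": 0, "ty": 0, "tz": 0, "yaw": 0, "claw": 1},
])

```text
time_s: 32.05
position: [0.5642, 0.1632, 0.2066]
tool_rot: [[0.369, 0.929, 0.0], [0.929, -0.369, 0.0], [0.0, 0.0, -1.0]]
ft_force: [0.7, 0.9, -0.2]
grip_width: 0.0241
gripper_force: 90.8
```

```bash
python3 meas.py s; python3 tr.py s
```

```text
32.05 [0.5642 0.1632 0.2066] [ 0.73338325  0.94975578 -0.21738079] [ 0.4704895  -0.0814066   0.00733325] 90.76439380645752 0.02411927453624058
px/mm at .75m: 0.6474274454475311
s label (1.0, -1.88, 0.996) neck/shoulder (1.25, -1.38, 0.964) collar (2.12, -2.75, 0.363) jar (0.0, 0.0, 0.997)
```

Free, with no pull. Lifting clear.

servo_tool([
  {"tx": 0, "ty": 0, "tz": 0.2, "yaw": 0, "claw": 1},
  {"tx": 0, "ty": 0, "tz": 0.2, "yaw": 0, "claw": 1},
  {"tx": 0, "ty": 0, "tz": 0.3, "yaw": 0, "claw": 1},
  {"tx": 0, "ty": 0, "tz": 0.3, "yaw": 0, "claw": 1},
  {"tx": 0, "ty": 0, "tz": 0.4, "yaw": 0, "claw": 1},
  {"tx": 0, "ty": 0, "tz": 0.4, "yaw": 0, "claw": 1},
  {"tx": 0, "ty": 0, "tz": 0.5, "yaw": 0, "claw": 1},
  {"tx": 0, "ty": 0, "tz": 0.5, "yaw": 0, "claw": 1},
  {"tx": 0, "ty": 0, "tz": 1, "yaw": 0, "claw": 1},
  {"tx": 0, "ty": 0, "tz": 1, "yaw": 0, "claw": 1},
  {"tx": 0, "ty": 0, "tz": 1, "yaw": 0, "claw": 1},
  {"tx": 0, "ty": 0, "tz": 0, "yaw": 0, "claw": 1},
])

```text
time_s: 33.3
position: [0.5646, 0.1632, 0.2662]
tool_rot: [[0.369, 0.929, 0.003], [0.929, -0.369, 0.0], [0.001, 0.003, -1.0]]
ft_force: [-0.1, -0.1, -1.0]
grip_width: 0.024
gripper_force: 90.6
```

```bash
python3 meas.py t; python3 tr.py t
```

```text
33.3 [0.5646 0.1632 0.2662] [-0.09769777 -0.05422476 -1.0016563 ] [ 0.03050684  0.01490152 -0.00233524] 90.63544392585754 0.02404284295589588
px/mm at .75m: 0.6474274454475311
t label (0.12, -0.12, 0.998) neck/shoulder (0.38, -0.25, 0.969) collar (1.75, 6.5, 0.368) jar (0.0, 0.0, 0.998)
```

View pics/t.png

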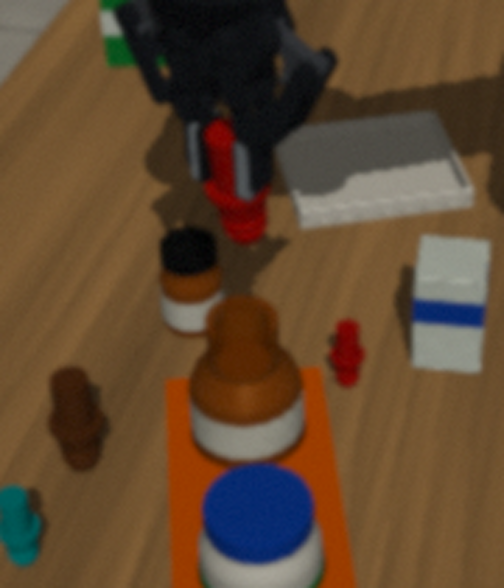

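The stopper is out (tip at crop (245,237)), tilted in the grip, and the bottle is empty and seated. Next I'll measure its tilt and tip.

```bash
python3 - <<'E'
from h import *
from scipy.optimize import least_squares
z=np.load("t.npz");im,w=z["im"],z["w"]
hsv=cv2.cvtColor(im,cv2.COLOR_RGB2HSV).astype(int);H,S=hsv[...,0],hsv[...,1]
red=((H<6)|(H>174))&(S>170)&(np.hypot(w[...,0]-.564,w[...,1]-.163)<.06)&(w[...,2]>.17)
p=w[red]; print(len(p),p.min(0).round(3),p.max(0).round(3))
tcp=np.array([.5646,.1632,.2662]);d=np.array([.369,.929,0]);n=np.array([.929,-.369,0])
def prof(h): # radius vs height above tip
    return np.interp(h,[0,36,36.5,40.5,41,77],[10.4,15,19,19,13,13])/1000
def res(x):
    th,s,c,b=x  # lean, knob centre offset along axis from TCP, closing offset, lateral
    a=np.cos(th)*np.array([0,0,1])+np.sin(th)*(np.cos(b)*d+np.sin(b)*n)
    tip=tcp+n*c-a*(.059+s)
    q=p-tip; h=q@a; r=np.linalg.norm(q-h[:,None]*a,axis=1)
    return np.r_[(r-prof(h*1000)),np.clip(-h,0,1),np.clip(h-.077,0,1)]*1000
best=min((least_squares(res,[t,0,0,0.],x_scale=[.1,.005,.002,.2],loss="soft_l1") for t in(-.3,.1,.3,.5)),key=lambda r:r.cost)
print(best.x,best.cost); th,s,c,b=best.x
a=np.cos(th)*np.array([0,0,1])+np.sin(th)*(np.cos(b)*d+np.sin(b)*n)
print("tip",tcp+n*c-a*(.059+s),"axis",a,"rms",np.sqrt(np.mean(res(best.x)**2)))
E
```

```text
531 [0.544 0.152 0.204] [0.58  0.18  0.293]
[ 0.18285053  0.00334406 -0.00019046  0.02921068] 816.4541310921059
tip [0.55993419 0.15286559 0.20489525] axis [0.07200153 0.16689143 0.98332937] rms 1.8330546268096832
```

Lean is 0.18 rad and the tip is 61 mm below the TCP. Carrying it to the tray.

servo_tool([
  {"tx": 0, "ty": -1, "tz": 0, "yaw": 0, "claw": 1},
  {"tx": 0, "ty": -2, "tz": 0, "yaw": 0, "claw": 1},
  {"tx": 0, "ty": -2.5, "tz": 0, "yaw": 0, "claw": 1},
  {"tx": 0, "ty": -2.5, "tz": 0, "yaw": 0, "claw": 1},
  {"tx": 0, "ty": -2.5, "tz": 0, "yaw": 0, "claw": 1},
  {"tx": 0, "ty": -2.5, "tz": 0, "yaw": 0, "claw": 1},
  {"tx": 0, "ty": -2.5, "tz": 0, "yaw": 0, "claw": 1},
  {"tx": 0, "ty": -2.5, "tz": 0, "yaw": 0, "claw": 1},
  {"tx": 0, "ty": -2.5, "tz": 0, "yaw": 0, "claw": 1},
  {"tx": 0, "ty": -2.5, "tz": 0, "yaw": 0, "claw": 1},
  {"tx": 0, "ty": -2.5, "tz": 0, "yaw": 0, "claw": 1},
  {"tx": 0, "ty": -2.5, "tz": 0, "yaw": 0, "claw": 1},
  {"tx": 0, "ty": -2.5, "tz": 0, "yaw": 0, "claw": 1},
  {"tx": -0.2, "ty": -2.5, "tz": 0, "yaw": 0, "claw": 1},
  {"tx": -0.2, "ty": -2.5, "tz": 0, "yaw": 0, "claw": 1},
  {"tx": 0, "ty": -1.5, "tz": 0, "yaw": 0, "claw": 1},
  {"tx": 0, "ty": 0, "tz": 0, "yaw": 0, "claw": 1},
])

```text
time_s: 35.05
position: [0.5597, -0.2086, 0.2637]
tool_rot: [[0.371, 0.929, -0.001], [0.929, -0.371, 0.0], [-0.0, -0.001, -1.0]]
ft_force: [0.0, 1.1, -0.2]
grip_width: 0.0241
gripper_force: 90.6
```

servo_tool([
  {"tx": 0, "ty": 0, "tz": -1, "yaw": 0, "claw": 1},
  {"tx": 0, "ty": 0, "tz": -2, "yaw": 0, "claw": 1},
  {"tx": 0, "ty": 0, "tz": -2, "yaw": 0, "claw": 1},
  {"tx": 0, "ty": 0, "tz": -2, "yaw": 0, "claw": 1},
  {"tx": 0, "ty": 0, "tz": -2, "yaw": 0, "claw": 1},
  {"tx": 0, "ty": 0, "tz": -2, "yaw": 0, "claw": 1},
  {"tx": 0, "ty": 0, "tz": -2, "yaw": 0, "claw": 1},
  {"tx": 0, "ty": 0, "tz": -2, "yaw": 0, "claw": 1},
  {"tx": 0, "ty": 0, "tz": -2, "yaw": 0, "claw": 1},
  {"tx": 0, "ty": 0, "tz": -1, "yaw": 0, "claw": 1},
  {"tx": 0, "ty": 0, "tz": -0.5, "yaw": 0, "claw": 1},
  {"tx": 0, "ty": 0, "tz": 0, "yaw": 0, "claw": 1},
  {"tx": 0, "ty": 0, "tz": 0, "yaw": 0, "claw": 1},
])

```text
time_s: 36.35
position: [0.5604, -0.2068, 0.0801]
tool_rot: [[0.369, 0.93, 0.001], [0.93, -0.369, -0.001], [-0.0, 0.001, -1.0]]
ft_force: [-0.3, -0.2, -1.0]
grip_width: 0.0238
gripper_force: 90.6
```

servo_tool([
  {"tx": 0, "ty": 0, "tz": -0.4, "yaw": 0, "claw": 1},
  {"tx": 0, "ty": 0, "tz": -0.4, "yaw": 0, "claw": 1},
  {"tx": 0, "ty": 0, "tz": -0.2, "yaw": 0, "claw": 1},
  {"tx": 0, "ty": 0, "tz": -0.1, "yaw": 0, "claw": 1},
  {"tx": 0, "ty": 0, "tz": -0.1, "yaw": 0, "claw": 1},
  {"tx": 0, "ty": 0, "tz": 0, "yaw": 0, "claw": 1},
], newtons=40)

```text
time_s: 36.95
position: [0.5601, -0.2069, 0.0672]
tool_rot: [[0.369, 0.929, -0.0], [0.929, -0.369, 0.0], [0.0, -0.0, -1.0]]
ft_force: [-0.4, -0.4, -0.3]
grip_width: 0.024
gripper_force: 90.6
```

servo_tool([
  {"tx": 0, "ty": 0, "tz": -0.1, "yaw": 0, "claw": 1},
  {"tx": 0, "ty": 0, "tz": -0.1, "yaw": 0, "claw": 1},
  {"tx": 0, "ty": 0, "tz": 0, "yaw": 0, "claw": 1},
])

```text
time_s: 37.25
position: [0.5603, -0.2069, 0.0665]
tool_rot: [[0.369, 0.93, 0.001], [0.93, -0.369, -0.001], [-0.0, 0.001, -1.0]]
ft_force: [-2.2, 0.3, 8.4]
grip_width: 0.024
gripper_force: 92.1
```

servo_tool([
  {"tx": 0, "ty": 0, "tz": 0, "yaw": 0, "claw": 2.2},
  {"tx": 0, "ty": 0, "tz": 0, "yaw": 0, "claw": 2.2},
  {"tx": -0.074, "ty": -0.186, "tz": -0.05, "yaw": 0, "claw": 2.2},
  {"tx": -0.074, "ty": -0.186, "tz": 0, "yaw": 0, "claw": 2.2},
  {"tx": -0.074, "ty": -0.186, "tz": 0, "yaw": 0, "claw": 2.2},
  {"tx": -0.074, "ty": -0.186, "tz": 0, "yaw": 0, "claw": 2.2},
  {"tx": -0.074, "ty": -0.186, "tz": 0, "yaw": 0, "claw": 2.2},
  {"tx": 0, "ty": 0, "tz": 0, "yaw": 0, "claw": 2.2},
], newtons=25)

```text
time_s: 38.05
position: [0.5575, -0.2156, 0.0665]
tool_rot: [[0.369, 0.929, 0.004], [0.929, -0.369, 0.0], [0.002, 0.003, -1.0]]
ft_force: [2.1, 5.5, 10.5]
grip_width: 0.0238
gripper_force: 92.4
```

```bash
python3 - <<'E'
from h import *
im,d,m=grab("side");cv2.imwrite("pics/u.png",cv2.resize(im[80:260,190:370,::-1],None,fx=3,fy=3,interpolation=cv2.INTER_CUBIC))
E
```

```text
(no output)
```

View pics/u.png

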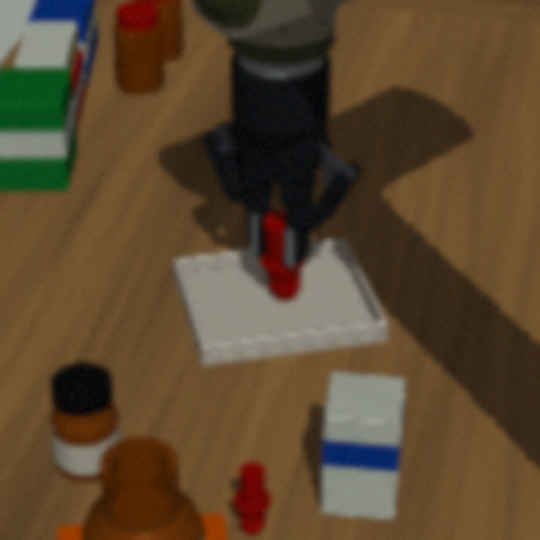

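The stopper stands in the tray at crop (280,260), its tip at (285,290). I'll refit its lean.

```bash
cat > fit.py <<'E'
from h import *
from scipy.optimize import least_squares
im,d0,m=grab("side");w=cloud(d0,m);o=env.observe();tcp=np.array(o["position"]);print(tcp)
hsv=cv2.cvtColor(im,cv2.COLOR_RGB2HSV).astype(int);H,S=hsv[...,0],hsv[...,1]
red=((H<6)|(H>174))&(S>150)&(np.hypot(w[...,0]-tcp[0],w[...,1]-tcp[1])<.06)&(w[...,2]>-.02)
p=w[red];d=np.array([.369,.929,0]);n=np.array([.929,-.369,0])
prof=lambda h:np.interp(h,[0,36,36.5,40.5,41,77],[10.4,15,19,19,13,13])/1000
def geo(x):
    u,v,x0,y0,z0=x; a=np.array([0,0,1])+u*d+v*n; a/=np.linalg.norm(a); return a,np.array([x0,y0,z0])
def res(x):
    a,tip=geo(x);q=p-tip;h=q@a;r=np.linalg.norm(q-h[:,None]*a,axis=1)
    return np.r_[r-prof(h*1000),np.clip(-h,0,1),np.clip(h-.077,0,1)]*1000
b=least_squares(res,[0,0,tcp[0],tcp[1],.004],x_scale=[.1,.1,.005,.005,.005],loss="soft_l1")
print(len(p),"lean d,n",b.x[:2].round(3),"tip",b.x[2:].round(4),"rms",np.sqrt(np.mean(b.fun**2)).round(2))
t=np.radians(24.5);r=b.x[2:4]-[.5572,-.213];print("in tray",r@[np.cos(t),np.sin(t)],r@[-np.sin(t),np.cos(t)])
E
python3 fit.py
```

```text
[ 0.55756521 -0.21561504  0.06644807]
225 lean d,n [0.118 0.006] tip [ 0.5528 -0.2242  0.0056] rms 1.95
in tray -0.008637408983102838 -0.00841504113555914
```

Lean is 0.12 rad, within the self-righting range (0.26). Easing off the press and letting go.

servo_tool([
  {"tx": -0.04, "ty": -0.1, "tz": 0.05, "yaw": 0, "claw": 2.2},
  {"tx": -0.03, "ty": -0.08, "tz": 0.05, "yaw": 0, "claw": 2.2},
  {"tx": 0, "ty": 0, "tz": 0, "yaw": 0, "claw": 2.45},
  {"tx": 0, "ty": 0, "tz": 0, "yaw": 0, "claw": 2.6},
  {"tx": 0, "ty": 0, "tz": 0, "yaw": 0, "claw": 2.7},
  {"tx": 0, "ty": 0, "tz": 0, "yaw": 0, "claw": 2.8},
  {"tx": 0, "ty": 0, "tz": 0, "yaw": 0, "claw": 3},
  {"tx": 0, "ty": 0, "tz": 0, "yaw": 0, "claw": 3.5},
  {"tx": 0, "ty": 0, "tz": 0, "yaw": 0, "claw": 4.5},
  {"tx": 0, "ty": 0, "tz": 0, "yaw": 0, "claw": 6},
  {"tx": 0, "ty": 0, "tz": 0, "yaw": 0, "claw": 7},
  {"tx": 0, "ty": 0, "tz": 0, "yaw": 0, "claw": 7},
  {"tx": 0, "ty": 0, "tz": 0, "yaw": 0, "claw": 7},
])

```text
time_s: 39.45
position: [0.5557, -0.2179, 0.0658]
tool_rot: [[0.369, 0.929, 0.0], [0.929, -0.369, 0.0], [0.0, 0.0, -1.0]]
ft_force: [1.3, 1.6, -0.8]
grip_width: 0.0704
gripper_force: 0.0
```

servo_tool([
  {"tx": 0, "ty": 0, "tz": 1, "yaw": 0, "claw": 7},
  {"tx": 0, "ty": 0, "tz": 1.5, "yaw": 0, "claw": 7},
  {"tx": 0, "ty": 0, "tz": 2, "yaw": 0, "claw": 7},
  {"tx": 0, "ty": 0, "tz": 3, "yaw": 0, "claw": 7},
  {"tx": 0, "ty": 0, "tz": 3, "yaw": 0, "claw": 7},
  {"tx": 0, "ty": 0, "tz": 3, "yaw": 0, "claw": 7},
  {"tx": 0, "ty": 0, "tz": 0, "yaw": 0, "claw": 7},
  {"tx": 0, "ty": 0, "tz": 0, "yaw": 0, "claw": 7},
])

```text
time_s: 40.25
position: [0.5556, -0.2179, 0.2015]
tool_rot: [[0.369, 0.93, 0.001], [0.93, -0.369, -0.001], [-0.0, 0.001, -1.0]]
ft_force: [-0.1, -0.8, -0.6]
grip_width: 0.0702
gripper_force: 0.0
```

```bash
python3 fit.py; python3 meas.py v; python3 tr.py v
```

```text
[ 0.55532859 -0.21776755  0.20050155]
303 lean d,n [-0.054 -0.034] tip [ 0.5526 -0.2277  0.0035] rms 1.72
in tray -0.010264723905087819 -0.011461339736009577
40.3 [ 0.5553 -0.2178  0.2005] [-0.08981215  0.20286393 -0.50976278] [ 0.04046037 -0.00065478 -0.03522897] 0.0 0.06991224005382496
px/mm at .75m: 0.6474274454475311
v label (0.12, -0.12, 0.998) neck/shoulder (0.38, -0.25, 0.969) collar (1.75, 6.38, 0.367) jar (0.0, 0.0, 0.998)
```

```bash
python3 -c "
from rig import env;print(env.close_job())"
```

```text
the job is handed in; nothing more can be done
None
```

The stopper was rocked free and now stands upright in the white tray, the bottle is back on the floor of its well, the other items were not touched, and the job was handed in at about 40 s of the 72 s limit; no verdict was returned.

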